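# Work the rubber wedge out from under the dough board

### The job

The dough board with the heavy steel front bar has dried, propped up on the orange wedge: work the wedge out from under it slowly, a little at a time and without yanking, so that the board comes down gently and lies flat on the worktop, flush against the metal rail at its back edge. The wedge drags the board along, so keep pushing the board back to the rail between tugs; it must never stray more than 3 cm from the rail or sideways. Leave the wedge lying flat on its base on the worktop, at least two fingers' width clear of the board, and leave the jar, mill and mug alone.

Things in the scene. Friction and masses are not known exactly. Their poses are not given: they have to be found in the camera images.
- rail: fixed low aluminium rail on the worktop, 240 mm long (y), 20 mm deep (x), 16 mm high. Origin: centre of its underside. Its -x face (10 mm from the origin) looks to the board, whose back edge belongs against it. It stands at the far left end of the set-up: its +x points mostly to world +y (turned 1.15 to 1.55 rad), so the wedge comes out towards world -y, to the right and a little towards the robot.
- board: loose board, 180 mm deep (x), 200 mm wide (y), 24 mm thick pale wood; its front edge is a heavy steel bar 30 mm deep, 26 mm high. About 1.8 kg (+-20%), most of it in the bar. Origin: centre of its underside; +x to the rail, z up. At the start its back lower edge is on the worktop at the rail, its front edge 14 to 16 mm up on the wedge.
- board_front (a point): middle of the front face of the board's steel bar (the face away from the rail, over the wedge), 13 mm above its lower edge, 90 mm before the board's origin.
- board_back (a point): middle of the board's lower back edge; within the rail's frame its x is -0.010 when flush with the rail.
- wedge: loose orange wedge, 150 g, 48 mm wide (y), 175 mm long (x = -105 to +70 mm from its origin on the underside; +x to the thin end under the board). Top slopes evenly from 4 mm high at x = +70 to 24 mm at x = -50 mm. Pulled, it drags the board along (10 to 18 N); it stays put when the board is pushed to the rail. The board's front edge starts at x = 0 to +12 mm.
- wedge_lip (a point): point 40 mm up the wedge's upright lip, in its middle. The lip, 12 mm thick, 52 mm high and as wide as the wedge, stands across it from x = -62 to -50 mm of the wedge: 50 to 62 mm of slope lie open between lip and board, room for fingers from above to hook the lip. Behind the lip is a flat tail 12 mm high.
- wedge_tip (a point): middle of the wedge's thin end at its underside (x = +70 mm of the wedge).
- spice_jar: bystander: spice jar with a yellow-brown cap, 42 mm across, 106 mm high, origin at the centre of its underside. Leave alone.
- pepper_mill: bystander: wooden pepper mill, 58 mm across, 150 mm high, origin at the centre of its underside. Leave alone.
- cup: bystander: white mug, 78 mm across (110 mm with handle), 97 mm high, origin at the centre of its underside. Leave alone.

How it is judged:
On the way:
1. the wedge is part-way out, 10 to 48 mm of it still under the board's front edge, with the board back within 10 mm of the rail (x of wedge_tip in the frame of board between -0.08 and -0.042 m and x of board_back in the frame of rail above -0.02 m), for 0.2 s.
At the end, for the whole second after the job is handed in: Slab flat (tilt under 0.015 rad), back edge within 8 mm of the rail, square to it within 0.05 rad, at most 35 mm off sideways; wedge flat on its base on the worktop, thin end at least 15 mm in front of the board (or its middle 240 mm sideways of the board's middle); both at rest (angle between board's own z axis and vertical below 0.015 rad and height (world z) of board below 0.004 m and x of board_back in the frame of rail above -0.018 m and angle between the x axis of board and the x axis of rail, either way round below 0.05 rad and y of board_back in the frame of rail between -0.035 and 0.035 m and (x of wedge_tip in the frame of board below -0.105 m or y of wedge in the frame of board above 0.24 m or y of wedge in the frame of board below -0.24 m) and angle between wedge's own z axis and vertical below 0.05 rad and height (world z) of wedge between -0.005 and 0.005 m and linear speed of each of board, wedge below 0.02 m/s); the robot touches nothing.
It fails at once if the board's back edge strays more than 35 mm from the rail (x of board_back in the frame of rail below -0.045 m).
It fails at once if the board strays more than 35 mm sideways (y of board_back in the frame of rail below -0.035 m or y of board_back in the frame of rail above 0.035 m).
It fails at once if the board is dropped or thrown: moves faster than 0.35 m/s (linear speed of board above 0.35 m/s).
It fails at once if the wedge is yanked: moves faster than 0.3 m/s while it is under the board (linear speed of wedge above 0.3 m/s and x of wedge_tip in the frame of board above -0.09 m).
It fails at once if the jar, mill or mug is shoved more than 25 mm or tipped ((distance of spice_jar from where it was at the start of the episode above 0.025 m or angle between spice_jar's own z axis and vertical above 0.3 rad) or (distance of pepper_mill from where it was at the start of the episode above 0.025 m or angle between pepper_mill's own z axis and vertical above 0.3 rad) or (distance of cup from where it was at the start of the episode above 0.025 m or angle between cup's own z axis and vertical above 0.3 rad)).
It also fails if it takes over 64 s, if anything falls off the work surface, if the arm or the gripper's body presses on something with over 40 N, if the wrist force passes 120 N, or if a joint passes its speed limit or range.

### The arm

A 6-joint arm with a two-finger parallel gripper is mounted at the origin on a cart in front of the work surface, level with it; the furniture and walls round the work are solid. World frame = base frame: x ahead of the robot, y to its left, z up, the work surface at z = 0. Lengths are in m, angles in rad, forces in N, time in s.
With the tool pointing down it reaches from about 0.325 to 0.85 m from the base axis. Payload 15.5 kg.
Tool frame: the origin (TCP) lies on the front face of the gripper's body, between the roots of the fingers; the fingertips stand 78 mm ahead of it and the grasp point (between the pads) lies 60 mm ahead of it; z points along the fingers, y is the line along which they close (so a half turn about z gives the same grasp; the last joint's range is limited). The gripper opens to 91 mm and grips with 3 to 60 N. Pads are 32 mm wide; open, the fingers measure 118 mm over their backs; the gripper's body (76 mm by 178 mm) begins 60 mm behind the grasp point.
Start: joints at [-1.373, 0.494, 1.345, -0, 1.302, -0.096], TCP at [0.181, -0.598, 0.292] pointing down, gripper open.
Joint ranges: [-2.91, 2.91], [-0.82, 2.16], [0.22, 2.67], [-1.22, 4.37], [0.12, 2.79], [-3.08, 3.08]. Speed limits (rad/s): [1.89, 1.89, 2.57, 3.01, 3.01, 3.01].

### API

Orientations are given as a 3x3 rotation matrix whose columns are the frame's x, y, z axes.
In Python, from cell import telemetry, imaging, robot gives the robot as it stands.
- The arm moves only by the tool send_rows, never from a script. Its argument "rows" is a list of rows, each a list of 7 numbers: the shift along the tool's x, y, z in mm, then the turn, a rotation vector about the tool's x, y, z in rad, then the opening, from 0 (shut) to 1 (fully open). In form: [[tx, ty, tz, rx, ry, rz, hand], ...]. A call has 1 to 10 rows; each row is the pose to reach, as a shift and turn from the pose commanded when the call began, along the tool's axes at that moment; what a row does not reach only later rows make up. A row lasts 1/8 s, in which the tool goes at most 62.5 mm and 10.7 degrees, less where a joint would pass 70% of its speed; a pose out of reach is approached as far as the arm can. A call with a gripper value outside its range is refused whole. The fingers move at their own pace and stop on an object; "squeeze" is the grip in N (left out, the last holds). Time passes only in rows, so rows that repeat a pose let the fingers close. It gives the time, the measured TCP pose, the force, the opening and the grip force at its end, in the units of the state.
- telemetry.get_state(): the state, without advancing time (a new reading comes with each control period).
- imaging.grab_frame(name): name is "side" or "top" or "wrist"; returns the picture (400x640x3 uint8, red, green, blue); there is no depth.
- imaging.calibration(name): a dict with "intrinsics" (3x3 intrinsics, pixels), "extrinsics" (4x4, takes a point from camera to world coordinates); the wrist camera has in their place "mount" (4x4, takes a point from camera to tool coordinates, whose origin is the TCP and whose axes are the flange's). Camera axes: x right, y down, z forward; pixel columns grow to the right and rows downward; lengths in m; the calibration is good to about 2 mm. A picture is of the moment at which its call begins: read the wrist's pose just before it. calibration takes no time and is no camera call.
- robot.close_job(): hands the job in; it is judged then, once.
The state is a dict: "clock": time; "qpos": joint angles; "qd": joint speeds; "effort": joint torques, N m; "eef_pos": TCP position; "orientation": TCP orientation; "force": force on the tool from outside, world axes, zero at the start; "ft_torque": the same for the moment, N m; "gripper_width": opening from 0.0 (shut) to 1.0 (fully open); "gripper_force": force on a finger pad.
Only numpy, scipy, OpenCV 4.12 (cv2) and the standard library are available. Lean on these libraries where they do the work, as an engineer would, in place of code of your own. Each camera call takes 0.05 s, during which the arm holds its last target. There are 200 camera calls.

## Working session

There is one attempt and no reset: what is moved stays moved. The work goes in short steps, Python scripts to look and compute and a tool call to move; the robot and the scene stay as the last step left them, time stands still between calls to the robot, and variables do not carry over. Pictures are saved under pics/ and viewed, at most 10 in all, crops included, and the job is handed in when it is done.

Besides the shell and the picture viewer there is one more tool, called after "Request:" by a JSON object that holds its "name" and its "arguments". send_rows: Moves the arm, as the interface text tells. Its arguments: {"type":"object","properties":{"rows":{"type":"array","items":{"type":"array","items":{"type":"number"}}},"squeeze":{"type":"number"}},"required":["rows"]}

```bash
mkdir -p pics; ls; python3 - <<'E'
from cell import telemetry, imaging
import cv2,numpy as np
np.set_printoptions(precision=4,suppress=True)
for n in ("side","top"):
    im=imaging.grab_frame(n); cv2.imwrite(f"pics/{n}0.png",im[:,:,::-1]); c=imaging.calibration(n); print(n,c["intrinsics"],c["extrinsics"])
print(imaging.calibration("wrist"))
s=telemetry.get_state();print(s)
E
```

```text
pics
side [[400.0267   0.     323.4453]
 [  0.     400.0267 200.4689]
 [  0.       0.       1.    ]] [[ 0.9979 -0.0517  0.0401  0.5349]
 [-0.0613 -0.5234  0.8499 -1.1337]
 [-0.023  -0.8505 -0.5254  0.6408]
 [ 0.      0.      0.      1.    ]]
top [[464.1109   0.     310.9502]
 [  0.     464.1109 206.9007]
 [  0.       0.       1.    ]] [[ 0.0169 -0.9957  0.0906  0.48  ]
 [-0.9997 -0.0154  0.0177 -0.23  ]
 [-0.0162 -0.0909 -0.9957  1.1232]
 [ 0.      0.      0.      1.    ]]
{'intrinsics': array([[358.1561,   0.    , 321.0754],
       [  0.    , 358.1561, 199.6969],
       [  0.    ,   0.    ,   1.    ]]), 'mount': array([[ 0.0012, -0.9592, -0.2826,  0.0798],
       [ 1.    ,  0.0011,  0.0005, -0.0015],
       [-0.0002, -0.2826,  0.9592, -0.0927],
       [ 0.    ,  0.    ,  0.    ,  1.    ]])}
{'clock': 0.1, 'qpos': array([-1.3725,  0.4941,  1.3461,  0.    ,  1.3025, -0.0955]), 'qd': array([ 0.0005, -0.0015, -0.0021,  0.0007,  0.001 ,  0.0001]), 'effort': array([  0.0006, -88.0244, -38.2541,   0.0709,   0.0484,  -0.    ]), 'eef_pos': array([ 0.181 , -0.598 ,  0.2917]), 'orientation': array([[ 0.9572,  0.2896, -0.0002],
       [ 0.2896, -0.9571,  0.001 ],
       [ 0.0001, -0.001 , -1.    ]]), 'force': array([-0.4658, -0.1257,  0.0279]), 'ft_torque': array([ 0.0021,  0.0266, -0.0539]), 'gripper_force': 0.0, 'gripper_width': 1.001348074271624}
```

View pics/side0.png

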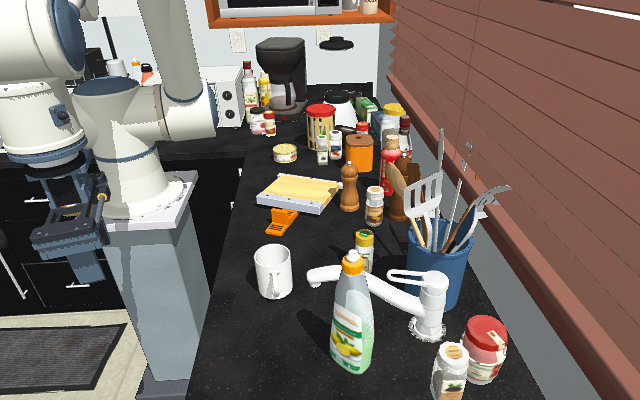

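View pics/top0.png

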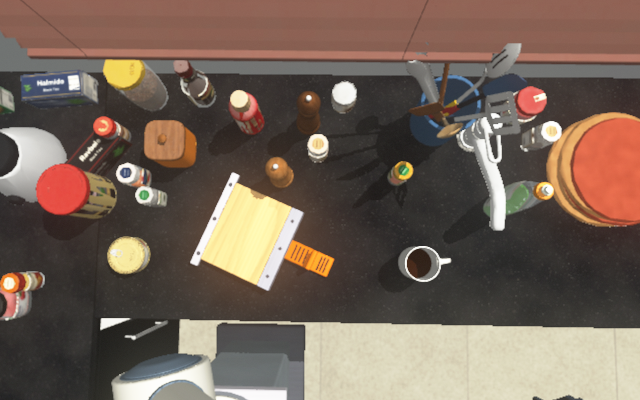

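The top view shows the board centred near (247,232). The steel bar runs (297,208)–(267,288), the rail (237,176)–(192,265), and the orange wedge is near (310,260). The mug is at (420,264) and the mill at (280,172). I'll measure these from both views.

```bash
cat > h.py <<'E'
from cell import telemetry, imaging
import cv2,numpy as np
np.set_printoptions(precision=4,suppress=True)
def cam(n):
    c=imaging.calibration(n)
    if n!="wrist": return c["intrinsics"],c["extrinsics"]
    s=telemetry.get_state(); T=np.eye(4); T[:3,:3]=s["orientation"]; T[:3,3]=s["eef_pos"]
    return c["intrinsics"],T@c["mount"]
def ray(K,E,p):
    d=E[:3,:3]@np.linalg.solve(K,[p[0],p[1],1.]); return E[:3,3],d
def on(K,E,p,z):
    o,d=ray(K,E,p); return o+d*(z-o[2])/d[2]
def tri(a,b):
    (o1,d1),(o2,d2)=a,b; s=np.linalg.lstsq(np.c_[d1,-d2],o2-o1,rcond=None)[0]
    p,q=o1+d1*s[0],o2+d2*s[1]; return (p+q)/2,np.linalg.norm(p-q)
def orange(im):
    h=cv2.cvtColor(im,cv2.COLOR_RGB2HSV); return cv2.inRange(h,(6,190,90),(18,255,255))
E
python3 - <<'E'
from h import *
for n,roi in (("top",(270,230,350,290)),("side",(255,195,310,240))):
    im=cv2.imread(f"pics/{n}0.png")[:,:,::-1].copy(); K,E=cam(n); m=orange(im); x0,y0,x1,y1=roi; k=np.zeros_like(m);k[y0:y1,x0:x1]=m[y0:y1,x0:x1]
    r=cv2.minAreaRect(cv2.findNonZero(k)); b=cv2.boxPoints(r); print(n,b.tolist())
    for z in (0.,.052):print(z,[on(K,E,p,z)[:2].round(4).tolist() for p in b])
    c=im[y0-40:y1+30,x0-90:x1+40]; 
    cv2.imwrite(f"pics/c_{n}.png",cv2.resize(c[:,:,::-1],None,fx=3.8 if n=="top" else 4,fy=3.8 if n=="top" else 4,interpolation=cv2.INTER_CUBIC)); print(c.shape)
K,E=cam("top")
for nm,p,z in (("rail",(237,176),.016),("rail",(192,264),.016),("bar",(302,210),.041),("bar",(268,289),.041),("mill",(280,172),.1),("mug",(420,264),.05)):print(nm,on(K,E,p,z))
E
```

```text
top [[284.1712341308594, 258.623291015625], [292.8356018066406, 239.5616455078125], [334.4999694824219, 258.5], [325.8356018066406, 277.5616455078125]]
0.0 [[0.4562, -0.1477], [0.5023, -0.1676], [0.4585, -0.2688], [0.4128, -0.2486]]
0.052 [[0.4573, -0.1515], [0.5013, -0.1705], [0.4595, -0.267], [0.4159, -0.2477]]
(130, 210, 3)
side [[264.2830505371094, 232.50942993164062], [272.5094909667969, 203.71697998046875], [298.5283508300781, 211.15093994140625], [290.3019104003906, 239.94338989257812]]
0.0 [[0.4137, -0.2465], [0.4292, -0.1007], [0.5075, -0.1494], [0.4846, -0.2863]]
0.052 [[0.4236, -0.3185], [0.4378, -0.1845], [0.5097, -0.2293], [0.4887, -0.355]]
(115, 185, 3)
rail [ 0.653  -0.0304  0.016 ]
rail [0.44   0.0703 0.016 ]
bar [ 0.5709 -0.19    0.041 ]
bar [ 0.3867 -0.1149  0.041 ]
mill [ 0.6503 -0.1414  0.1   ]
mug [ 0.4504 -0.4627  0.05  ]
```

View pics/c_top.png

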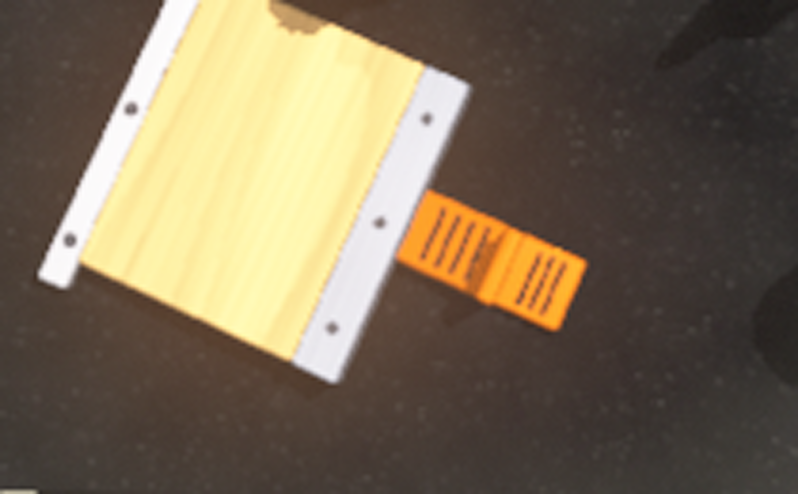

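The wedge, rail and bar directions agree at about 1.165 rad. I'll move over the gap with the fingers closed and tool x pointing to the rail, then look with the wrist camera.

Request:
{"name": "send_rows", "arguments": {"rows": [[40,-31,4,0,0,-0.087,0],[79,-63,8,0,0,-0.174,0],[119,-94,12,0,0,-0.261,0],[158,-126,16,0,0,-0.348,0],[198,-157,20,0,0,-0.435,0],[238,-188,24,0,0,-0.522,0],[277,-220,28,0,0,-0.61,0],[317,-251,32,0,0,-0.697,0],[356,-282,37,0,0,-0.784,0],[396,-314,42,0,0,-0.871,0]], "squeeze": 30}}

```text
clock: 1.35
eef_pos: [0.4698, -0.1816, 0.25]
orientation: [[0.392, 0.92, -0.0], [0.92, -0.392, 0.0], [-0.0, -0.0, -1.0]]
force: [0.6, -1.3, -0.2]
gripper_width: 0.001
gripper_force: 0.0
```

Request:
{"name": "send_rows", "arguments": {"rows": [[0,0,0,0,0,0,0],[0,0,0,0,0,0,0]]}}

```text
clock: 1.6
eef_pos: [0.4689, -0.1831, 0.2501]
orientation: [[0.395, 0.919, -0.0], [0.919, -0.395, -0.0], [-0.0, -0.0, -1.0]]
force: [-0.3, -0.2, -0.3]
gripper_width: 0.006
gripper_force: 0.0
```

```bash
python3 - <<'E'
from h import *
s=telemetry.get_state();print(s["clock"],s["eef_pos"],s["orientation"],s["qpos"],s["gripper_width"])
K,E=cam("wrist"); np.save("E1.npy",E)
im=imaging.grab_frame("wrist"); cv2.imwrite("pics/w1.png",im[:,:,::-1])
E
```

```text
1.6 [ 0.4689 -0.1831  0.2501] [[ 0.3948  0.9188 -0.0005]
 [ 0.9188 -0.3948 -0.    ]
 [-0.0002 -0.0004 -1.    ]] [-0.4908  0.3753  1.6942 -0.0003  1.0725 -0.0848] 0.0063405019955114885
```

View pics/w1.png

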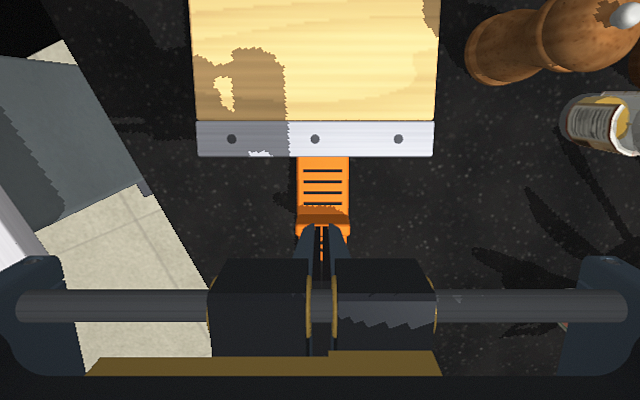

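The wrist view shows the bar's front top edge at row 156 (columns 198–434), the wedge at columns 297–349 and the lip near row 206–236. The fingertips sit over the lip at (320,240). I'll triangulate heights against the top view.

```bash
python3 - <<'E'
from h import *
Kw,_=cam("wrist");Ew=np.load("E1.npy");Kt,Et=cam("top")
u=np.array([.395,.919,0]);v=np.array([.919,-.395,0]);o=np.array([.4689,-.1831,0])
f=lambda p:np.array([(p-o)@u,(p-o)@v,p[2]])*1000
for nm,w,t in (("barR",(434,156),(303.7,212.6)),("barL",(198,156),(269.5,290.8))):
    p,e=tri(ray(Kw,Ew,w),ray(Kt,Et,t)); print(nm,f(p),e*1000,p)
im=cv2.imread("pics/w1.png")[:,:,::-1].copy()
print([ (r,im[r,305].tolist()) for r in range(196,250,3)]); m=orange(im)
for r in (170,190,210,216,225,230,235): print(r,np.flatnonzero(m[r,280:370])[[0,-1]]+280 if m[r,280:370].any() else None)
for r in (206,213,220,225,236): print(r,[f(on(Kw,Ew,(323,r),z)).round(1).tolist() for z in (.024,.052)])
for z in (0.026,.041): print(f(on(Kw,Ew,(297,158),.014)),f(on(Kw,Ew,(349,158),.014)))
print("edges lip", [f(on(Kw,Ew,(c,225),.052)) for c in (296,350)])
# top-view lip
for c in ((518,232),(490,303),(500,235),(478,295),(585,262),(560,330)):
    t=(c[0]/3.8+180,c[1]/3.8+190); print(c,[f(on(Kt,Et,t,z)).round(1).tolist() for z in (.012,.024,.052)])
E
```

```text
barR [29.3022 93.8014 39.5755] 3.6812705917229014 [ 0.5666 -0.1932  0.0396]
barL [  27.4656 -107.6028   30.5799] 4.245049266170006 [ 0.3809 -0.1154  0.0306]
[(196, [252, 155, 53]), (199, [251, 154, 53]), (202, [97, 58, 44]), (205, [255, 139, 46]), (208, [168, 89, 29]), (211, [170, 92, 32]), (214, [126, 66, 22]), (217, [119, 64, 20]), (220, [120, 63, 20]), (223, [123, 65, 21]), (226, [175, 102, 46]), (229, [40, 52, 60]), (232, [43, 52, 60]), (235, [46, 55, 62]), (238, [48, 54, 63]), (241, [46, 53, 60]), (244, [45, 53, 61]), (247, [46, 55, 64])]
170 [297 348]
190 [297 348]
210 [297 347]
216 [298 347]
225 [296 349]
230 [295 349]
235 [297 348]
206 [[-19.0, 0.7, 24.0], [-10.2, 0.5, 52.0]]
213 [[-25.9, 0.7, 24.0], [-16.5, 0.5, 52.0]]
220 [[-32.9, 0.7, 24.0], [-22.9, 0.5, 52.0]]
225 [[-37.9, 0.7, 24.0], [-27.4, 0.6, 52.0]]
236 [[-49.1, 0.8, 24.0], [-37.7, 0.6, 52.0]]
[ 24.3672 -23.4643  14.    ] [24.427  24.6721 14.    ]
[ 24.3672 -23.4643  14.    ] [24.427  24.6721 14.    ]
edges lip [array([-27.4776, -22.7968,  52.    ]), array([-27.4183,  23.9066,  52.    ])]
(518, 232) [[-35.7, 22.7, 12.0], [-35.7, 22.8, 24.0], [-35.8, 22.9, 52.0]]
(490, 303) [[-37.8, -24.8, 12.0], [-37.8, -24.2, 24.0], [-37.9, -22.9, 52.0]]
(500, 235) [[-26.2, 16.4, 12.0], [-26.3, 16.5, 24.0], [-26.6, 16.8, 52.0]]
(478, 295) [[-28.9, -23.4, 12.0], [-29.0, -22.8, 24.0], [-29.3, -21.5, 52.0]]
(585, 262) [[-81.6, 22.9, 12.0], [-81.1, 22.9, 24.0], [-80.1, 23.1, 52.0]]
(560, 330) [[-84.5, -22.1, 12.0], [-84.0, -21.5, 24.0], [-82.9, -20.2, 52.0]]
```

```bash
python3 - <<'E'
import cv2
im=cv2.imread("pics/w1.png"); cv2.imwrite("pics/w1c.png",cv2.resize(im[140:260,270:370],None,fx=5,fy=5,interpolation=cv2.INTER_CUBIC))
E
```

```text
(no output)
```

View pics/w1c.png

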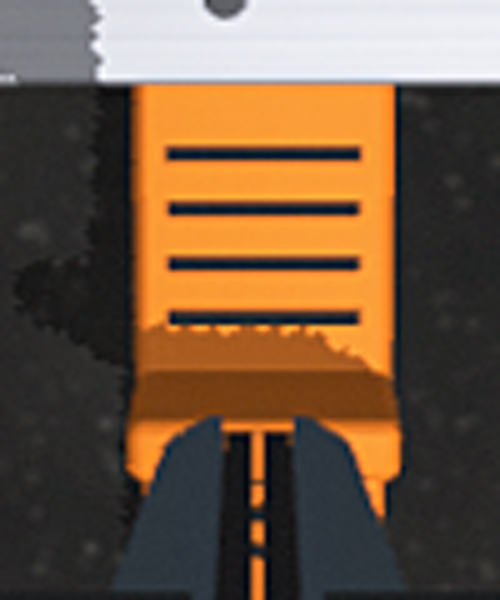

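The lip face comes out at u≈-27 mm at both its foot (24 mm) and top (52 mm), and the tail end agrees. The bar front is at u≈+28, the wedge middle at v≈+0.6 and the board middle at v≈-7. The closed fingers (±16 mm) fit the gap centred at u=0, so I'll descend to a tip height of about 29 mm.

Request:
{"name": "send_rows", "arguments": {"rows": [[0,1,18,0,0,0,0],[0,1,36,0,0,0,0],[0,1,54,0,0,0,0],[0,1,72,0,0,0,0],[0,1,90,0,0,0,0],[0,1,105,0,0,0,0],[0,1,120,0,0,0,0],[0,1,130,0,0,0,0],[0,1,138,0,0,0,0],[0,1,143,0,0,0,0]]}}

```text
clock: 2.9
eef_pos: [0.4701, -0.1834, 0.1069]
orientation: [[0.395, 0.919, -0.0], [0.919, -0.395, -0.0], [-0.0, -0.0, -1.0]]
force: [-1.0, -0.5, 0.0]
gripper_width: 0.006
gripper_force: 0.0
```

Request:
{"name": "send_rows", "arguments": {"rows": [[-3,0,0,0,0,0,0],[-6,0,0,0,0,0,0],[-8,0,0,0,0,0,0],[-9,0,0,0,0,0,0],[-10,0,0,0,0,0,0],[-11,0,0,0,0,0,0],[-12,0,0,0,0,0,0],[-13,0,0,0,0,0,0]]}}

```text
clock: 3.9
eef_pos: [0.4651, -0.1946, 0.1073]
orientation: [[0.395, 0.919, 0.0], [0.919, -0.395, 0.001], [0.001, -0.0, -1.0]]
force: [4.5, 11.4, 4.1]
gripper_width: 0.004
gripper_force: 5.9
```

The lip is hooked, with 12 N along u. First tug, 16 mm.

Request:
{"name": "send_rows", "arguments": {"rows": [[-2,0,0,0,0,0,0],[-4,0,0,0,0,0,0],[-6,0,0,0,0,0,0],[-8,0,0,0,0,0,0],[-10,0,0,0,0,0,0],[-12,0,0,0,0,0,0],[-14,0,0,0,0,0,0],[-16,0,0,0,0,0,0],[-16,0,0,0,0,0,0]]}}

```text
clock: 5.03
eef_pos: [0.4587, -0.2094, 0.1073]
orientation: [[0.395, 0.919, 0.0], [0.919, -0.395, 0.001], [0.001, -0.0, -1.0]]
force: [3.8, 8.4, 3.0]
gripper_width: 0.007
gripper_force: 4.5
```

```bash
cat > look.py <<'E'
from h import *
import sys
# board/wedge in u,v frame (mm) from the top camera: bar front top edge along wedge flanks, wedge tail end
def run():
    K,E=cam("top"); im=imaging.grab_frame("top"); s=telemetry.get_state()
    u=np.array([.395,.919,0]);v=np.array([.919,-.395,0]);o=np.array([.4689,-.1831,0])
    print("t",s["clock"],"tcp u,v,z",((s["eef_pos"]-o)@u*1e3).round(1),((s["eef_pos"]-o)@v*1e3).round(1),(s["eef_pos"][2]*1e3).round(1),"Fu",(s["force"]@u).round(1))
    def px(uu,vv,z):
        p=o+u*uu/1e3+v*vv/1e3; p[2]=z/1e3; q=np.linalg.inv(E)@np.r_[p,1]; q=K@q[:3]; return q[:2]/q[2]
    g=np.arange(-220,60,.5)
    def line(vv,z,ch):
        P=np.array([px(a,vv,z) for a in g],np.float32); c=cv2.remap(im,P[None,:,0],P[None,:,1],cv2.INTER_LINEAR)[0]
        return c.astype(float)
    for vv in (-95,-70,-55,45,60,75):
        c=line(vv,30,0); b=c[:,2]>110; print("bar v",vv,g[np.flatnonzero(b)[0]] if b.any() else None,end="; ")
    print()
    for vv in (-18,-8,8,18):
        c=line(vv,12,0); b=(c[:,0]>120)&(c[:,0]-c[:,2]>80); print("tail v",vv,g[np.flatnonzero(b)[0]] if b.any() else None,end="; ")
    print()
    return im
if __name__=="__main__":
    im=run()
    if len(sys.argv)>1: cv2.imwrite(f"pics/{sys.argv[1]}.png",im[:,:,::-1])
E
python3 look.py t1
```

```text
t 5.075 tcp u,v,z -28.2 1.0 107.3 Fu 9.1
bar v -95 -220.0; bar v -70 -129.0; bar v -55 -133.5; bar v 45 -139.0; bar v 60 -45.0; bar v 75 15.0; 
tail v -18 None; tail v -8 None; tail v 8 None; tail v 18 None;
```

The gripper hides the view from the top, so I'll rely on contact force. Next, push the board back.

Request:
{"name": "send_rows", "arguments": {"rows": [[5,0,0,0,0,0,0],[10,0,0,0,0,0,0],[15,0,0,0,0,0,0],[19,0,0,0,0,0,0],[22,0,0,0,0,0,0],[25,0,0,0,0,0,0],[28,0,0,0,0,0,0],[31,0,0,0,0,0,0],[34,0,0,0,0,0,0],[36,0,0,0,0,0,0]]}}

```text
clock: 6.32
eef_pos: [0.4727, -0.1771, 0.1071]
orientation: [[0.395, 0.919, -0.0], [0.919, -0.395, -0.0], [-0.001, -0.0, -1.0]]
force: [-2.2, -6.3, -2.7]
gripper_width: 0.007
gripper_force: 2.7
```

Request:
{"name": "send_rows", "arguments": {"rows": [[1,0,0,0,0,0,0],[2,0,0,0,0,0,0],[3,0,0,0,0,0,0]]}}

```text
clock: 6.7
eef_pos: [0.4738, -0.1744, 0.1071]
orientation: [[0.395, 0.919, -0.001], [0.919, -0.395, -0.0], [-0.001, -0.0, -1.0]]
force: [-2.6, -5.3, -3.3]
gripper_width: 0.005
gripper_force: 2.7
```

Request:
{"name": "send_rows", "arguments": {"rows": [[1,0,0,0,0,0,0],[2,0,0,0,0,0,0],[3,0,0,0,0,0,0],[3,0,0,0,0,0,0]]}}

```text
clock: 7.2
eef_pos: [0.4746, -0.172, 0.107]
orientation: [[0.394, 0.919, -0.001], [0.919, -0.394, -0.001], [-0.001, -0.001, -1.0]]
force: [-6.0, -11.1, -4.2]
gripper_width: 0.003
gripper_force: 6.2
```

```bash
python3 look.py | head -1
```

```text
t 7.25 tcp u,v,z 12.4 0.9 107.0 Fu -11.8
```

The board is back at the rail: force rose to 12 N at u=12.4. Second tug.

Request:
{"name": "send_rows", "arguments": {"rows": [[-8,0,0,0,0,0,0],[-16,0,0,0,0,0,0],[-24,0,0,0,0,0,0],[-32,0,0,0,0,0,0],[-37,0,0,0,0,0,0],[-40,0,0,0,0,0,0],[-42,0,0,0,0,0,0],[-44,0,0,0,0,0,0],[-46,0,0,0,0,0,0],[-48,0,0,0,0,0,0]]}}

```text
clock: 8.5
eef_pos: [0.4563, -0.2147, 0.1072]
orientation: [[0.395, 0.919, 0.0], [0.919, -0.395, 0.001], [0.001, -0.0, -1.0]]
force: [5.0, 9.6, 3.1]
gripper_width: 0.004
gripper_force: 5.7
```

Request:
{"name": "send_rows", "arguments": {"rows": [[-2,0,0,0,0,0,0],[-4,0,0,0,0,0,0],[-6,0,0,0,0,0,0],[-8,0,0,0,0,0,0],[-10,0,0,0,0,0,0],[-12,0,0,0,0,0,0],[-12,0,0,0,0,0,0]]}}

```text
clock: 9.38
eef_pos: [0.4515, -0.2258, 0.1072]
orientation: [[0.395, 0.919, -0.0], [0.919, -0.395, 0.001], [0.001, -0.0, -1.0]]
force: [3.5, 8.5, 2.4]
gripper_width: 0.003
gripper_force: 4.2
```

TCP is at u=-46, so the wedge is about 34 mm out. Push back, lowering 7 mm to meet the sinking bar.

Request:
{"name": "send_rows", "arguments": {"rows": [[8,0,0,0,0,0,0],[16,0,0,0,0,0,0],[24,0,0,0,0,0,0],[31,0,3,0,0,0,0],[36,0,7,0,0,0,0],[39,0,7,0,0,0,0],[42,0,7,0,0,0,0],[45,0,7,0,0,0,0],[48,0,7,0,0,0,0],[51,0,7,0,0,0,0]]}}

```text
clock: 10.62
eef_pos: [0.4715, -0.18, 0.1002]
orientation: [[0.395, 0.919, -0.0], [0.919, -0.395, -0.0], [-0.001, 0.0, -1.0]]
force: [-1.2, -6.6, -3.7]
gripper_width: 0.006
gripper_force: 2.7
```

Request:
{"name": "send_rows", "arguments": {"rows": [[2,0,0,0,0,0,0],[4,0,0,0,0,0,0],[6,0,0,0,0,0,0],[7,0,0,0,0,0,0],[8,0,0,0,0,0,0]]}}

```text
clock: 11.25
eef_pos: [0.4745, -0.1728, 0.1001]
orientation: [[0.395, 0.919, -0.001], [0.919, -0.395, -0.001], [-0.001, -0.0, -1.0]]
force: [-8.1, -12.3, -4.9]
gripper_width: 0.006
gripper_force: 6.9
```

```bash
python3 - <<'E'
from h import *
s=telemetry.get_state();print(s["clock"],s["eef_pos"],s["force"])
cv2.imwrite("pics/w2.png",imaging.grab_frame("wrist")[:,:,::-1])
E
python3 look.py | head -1
```

```text
11.25 [ 0.4745 -0.1728  0.1001] [ -8.0722 -12.2621  -4.948 ]
t 11.35 tcp u,v,z 11.6 1.0 100.1 Fu -9.5
```

View pics/w2.png

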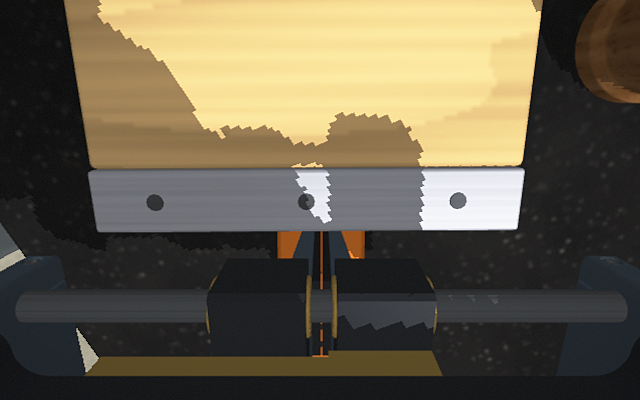

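The board is square and at the rail (bar edge on rows 229–231, middle screw at column 306). Now raise the fingers and do the third tug.

Request:
{"name": "send_rows", "arguments": {"rows": [[-6,0,-5,0,0,0,0],[-14,0,-7,0,0,0,0],[-22,0,-7,0,0,0,0],[-30,0,-7,0,0,0,0],[-38,0,-7,0,0,0,0],[-46,0,-7,0,0,0,0],[-53,0,-7,0,0,0,0],[-57,0,-7,0,0,0,0],[-59,0,-7,0,0,0,0],[-61,0,-7,0,0,0,0]]}}

```text
clock: 12.6
eef_pos: [0.4508, -0.2277, 0.1072]
orientation: [[0.395, 0.919, 0.0], [0.919, -0.395, 0.001], [0.001, -0.0, -1.0]]
force: [5.0, 10.0, 1.6]
gripper_width: 0.003
gripper_force: 5.6
```

Request:
{"name": "send_rows", "arguments": {"rows": [[-2,0,0,0,0,0,0],[-4,0,0,0,0,0,0],[-6,0,0,0,0,0,0],[-8,0,0,0,0,0,0],[-10,0,0,0,0,0,0],[-12,0,0,0,0,0,0],[-14,0,0,0,0,0,0],[-16,0,0,0,0,0,0],[-16,0,0,0,0,0,0]]}}

```text
clock: 13.72
eef_pos: [0.4443, -0.2423, 0.1072]
orientation: [[0.395, 0.919, -0.0], [0.919, -0.395, 0.001], [0.001, -0.001, -1.0]]
force: [2.1, 7.3, 2.5]
gripper_width: 0.004
gripper_force: 4.3
```

Request:
{"name": "send_rows", "arguments": {"rows": [[8,0,0,0,0,0,0],[18,0,0,0,0,0,0],[28,0,0,0,0,0,0],[38,0,0,0,0,0,0],[46,0,5,0,0,0,0],[52,0,10,0,0,0,0],[55,0,10,0,0,0,0],[58,0,10,0,0,0,0],[61,0,10,0,0,0,0],[64,0,10,0,0,0,0]]}}

```text
clock: 14.98
eef_pos: [0.4696, -0.1846, 0.0972]
orientation: [[0.395, 0.919, -0.0], [0.919, -0.395, -0.001], [-0.001, 0.0, -1.0]]
force: [-2.6, -4.9, -3.8]
gripper_width: 0.002
gripper_force: 2.7
```

Request:
{"name": "send_rows", "arguments": {"rows": [[3,0,0,0,0,0,0],[6,0,0,0,0,0,0],[8,0,0,0,0,0,0],[10,0,0,0,0,0,0],[11,0,0,0,0,0,0],[12,0,0,0,0,0,0]]}}

```text
clock: 15.72
eef_pos: [0.4742, -0.1736, 0.0972]
orientation: [[0.395, 0.919, -0.0], [0.919, -0.395, -0.0], [-0.0, 0.0, -1.0]]
force: [-1.6, -4.7, -4.6]
gripper_width: 0.005
gripper_force: 2.8
```

Request:
{"name": "send_rows", "arguments": {"rows": [[1,0,0,0,0,0,0],[2,0,0,0,0,0,0],[2,0,0,0,0,0,0]]}}

```text
clock: 16.1
eef_pos: [0.4739, -0.1723, 0.0971]
orientation: [[0.394, 0.919, -0.002], [0.919, -0.394, -0.001], [-0.002, -0.002, -1.0]]
force: [-12.3, -16.4, -2.8]
gripper_width: 0.007
gripper_force: 10.4
```

At the rail again. Fourth tug.

Request:
{"name": "send_rows", "arguments": {"rows": [[-6,0,-5,0,0,0,0],[-16,0,-10,0,0,0,0],[-27,0,-10,0,0,0,0],[-38,0,-10,0,0,0,0],[-49,0,-10,0,0,0,0],[-60,0,-10,0,0,0,0],[-69,0,-10,0,0,0,0],[-74,0,-10,0,0,0,0],[-77,0,-10,0,0,0,0],[-79,0,-10,0,0,0,0]]}}

```text
clock: 17.35
eef_pos: [0.444, -0.2434, 0.1072]
orientation: [[0.395, 0.919, 0.0], [0.919, -0.395, 0.001], [0.001, -0.0, -1.0]]
force: [5.6, 10.1, 1.4]
gripper_width: 0.006
gripper_force: 5.6
```

Request:
{"name": "send_rows", "arguments": {"rows": [[-2,0,0,0,0,0,0],[-4,0,0,0,0,0,0],[-6,0,0,0,0,0,0],[-8,0,0,0,0,0,0],[-10,0,0,0,0,0,0],[-12,0,0,0,0,0,0],[-14,0,0,0,0,0,0],[-16,0,0,0,0,0,0],[-18,0,0,0,0,0,0],[-18,0,0,0,0,0,0]]}}

```text
clock: 18.6
eef_pos: [0.4369, -0.2596, 0.1072]
orientation: [[0.395, 0.919, -0.0], [0.919, -0.395, 0.001], [0.001, -0.001, -1.0]]
force: [2.2, 7.9, 3.1]
gripper_width: 0.005
gripper_force: 4.3
```

Request:
{"name": "send_rows", "arguments": {"rows": [[8,0,0,0,0,0,0],[19,0,0,0,0,0,0],[31,0,0,0,0,0,0],[43,0,0,0,0,0,0],[55,0,3,0,0,0,0],[65,0,9,0,0,0,0],[71,0,13,0,0,0,0],[74,0,13,0,0,0,0],[77,0,13,0,0,0,0],[80,0,13,0,0,0,0]]}}

```text
clock: 19.85
eef_pos: [0.4684, -0.1874, 0.0942]
orientation: [[0.395, 0.919, -0.0], [0.919, -0.395, -0.001], [-0.0, 0.0, -1.0]]
force: [-1.7, -4.8, -3.7]
gripper_width: 0.005
gripper_force: 2.7
```

Request:
{"name": "send_rows", "arguments": {"rows": [[2,0,0,0,0,0,0],[4,0,0,0,0,0,0],[6,0,0,0,0,0,0],[8,0,0,0,0,0,0],[10,0,0,0,0,0,0],[12,0,0,0,0,0,0],[14,0,0,0,0,0,0],[15,0,0,0,0,0,0]]}}

```text
clock: 20.85
eef_pos: [0.4743, -0.1739, 0.0943]
orientation: [[0.395, 0.919, 0.0], [0.919, -0.395, -0.001], [-0.001, 0.0, -1.0]]
force: [-5.3, -11.0, -2.3]
gripper_width: 0.005
gripper_force: 6.0
```

Request:
{"name": "send_rows", "arguments": {"rows": [[1,0,0,0,0,0,0],[2,0,0,0,0,0,0],[2,0,0,0,0,0,0]]}}

```text
clock: 21.22
eef_pos: [0.4741, -0.1729, 0.0943]
orientation: [[0.394, 0.919, -0.002], [0.919, -0.394, -0.002], [-0.002, -0.001, -1.0]]
force: [-14.0, -22.8, 2.0]
gripper_width: 0.004
gripper_force: 13.3
```

```bash
python3 look.py | head -1;python3 - <<'E'
from h import *
cv2.imwrite("pics/w3.png",imaging.grab_frame("wrist")[:,:,::-1])
E
```

```text
t 21.275 tcp u,v,z 11.4 0.8 94.3 Fu -25.6
```

View pics/w3.png

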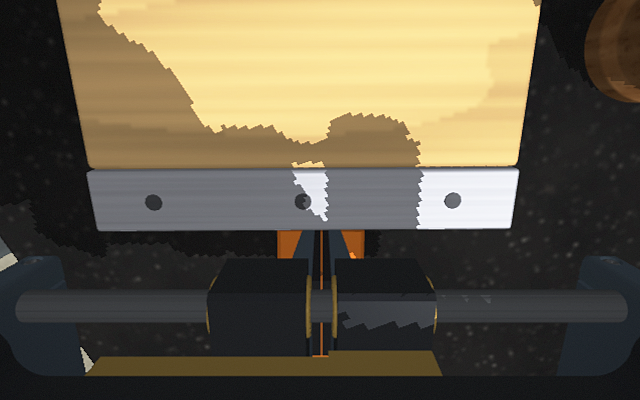

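Rail contact is firm and the board is square. Fifth tug, which should draw the wedge clear.

Request:
{"name": "send_rows", "arguments": {"rows": [[-8,0,-6,0,0,0,0],[-20,0,-13,0,0,0,0],[-33,0,-13,0,0,0,0],[-46,0,-13,0,0,0,0],[-59,0,-13,0,0,0,0],[-72,0,-13,0,0,0,0],[-84,0,-13,0,0,0,0],[-92,0,-13,0,0,0,0],[-95,0,-13,0,0,0,0],[-98,0,-13,0,0,0,0]]}}

```text
clock: 22.58
eef_pos: [0.4364, -0.2614, 0.1072]
orientation: [[0.395, 0.919, -0.0], [0.919, -0.395, 0.0], [0.0, -0.0, -1.0]]
force: [0.4, 1.0, 0.3]
gripper_width: 0.006
gripper_force: 0.3
```

Request:
{"name": "send_rows", "arguments": {"rows": [[-2,0,0,0,0,0,0],[-4,0,0,0,0,0,0],[-6,0,0,0,0,0,0],[-8,0,0,0,0,0,0]]}}

```text
clock: 23.08
eef_pos: [0.4333, -0.2689, 0.1072]
orientation: [[0.395, 0.919, -0.0], [0.919, -0.395, 0.0], [0.0, -0.0, -1.0]]
force: [0.1, 0.4, -0.3]
gripper_width: 0.006
gripper_force: 0.3
```

About 0.5 N, so the wedge is free. Draw it another 30 mm clear, back off the lip and lift.

Request:
{"name": "send_rows", "arguments": {"rows": [[-3,0,0,0,0,0,0],[-6,0,0,0,0,0,0],[-10,0,0,0,0,0,0],[-14,0,0,0,0,0,0],[-18,0,0,0,0,0,0],[-22,0,0,0,0,0,0],[-25,0,0,0,0,0,0],[-28,0,0,0,0,0,0],[-30,0,0,0,0,0,0],[-30,0,0,0,0,0,0]]}}

```text
clock: 24.32
eef_pos: [0.4214, -0.2966, 0.1073]
orientation: [[0.395, 0.919, 0.0], [0.919, -0.395, -0.0], [-0.0, 0.0, -1.0]]
force: [0.4, -0.2, 0.3]
gripper_width: 0.005
gripper_force: 0.0
```

Request:
{"name": "send_rows", "arguments": {"rows": [[5,0,0,0,0,0,0],[10,0,0,0,0,0,0],[12,0,-15,0,0,0,0],[12,0,-40,0,0,0,0],[12,0,-70,0,0,0,0],[-5,0,-100,0,0,0,0],[-30,0,-130,0,0,0,0],[-60,0,-150,0,0,0,0],[-90,0,-150,0,0,0,0],[-90,0,-150,0,0,0,0]]}}

```text
clock: 25.58
eef_pos: [0.3853, -0.3804, 0.2584]
orientation: [[0.397, 0.918, 0.001], [0.918, -0.397, -0.001], [-0.001, 0.001, -1.0]]
force: [-0.2, 0.7, -0.1]
gripper_width: 0.005
gripper_force: 0.0
```

```bash
python3 look.py t9; python3 - <<'E'
from h import *
K,E=cam("wrist"); np.save("E9.npy",E); cv2.imwrite("pics/w9.png",imaging.grab_frame("wrist")[:,:,::-1]); cv2.imwrite("pics/s9.png",imaging.grab_frame("side")[:,:,::-1])
a=cv2.imread("pics/t9.png")[130:320,170:430]; b=cv2.imread("pics/w9.png")
b=cv2.resize(b,(480,300)); a=cv2.resize(a,(411,300)); s=cv2.imread("pics/s9.png")[150:310,220:420]; s=cv2.resize(s,(375,300))
top=np.hstack([a,s]); top=cv2.resize(top,(786,300)); out=np.zeros((600,800,3),np.uint8); out[:300,:786]=top; out[300:,:480]=b; cv2.imwrite("pics/m9.png",out)
E
```

```text
t 25.625 tcp u,v,z -213.2 0.9 258.0 Fu 0.5
bar v -95 -220.0; bar v -70 -220.0; bar v -55 -220.0; bar v 45 28.5; bar v 60 28.5; bar v 75 28.5; 
tail v -18 -195.0; tail v -8 -195.0; tail v 8 -195.5; tail v 18 -195.0;
```

View pics/m9.png

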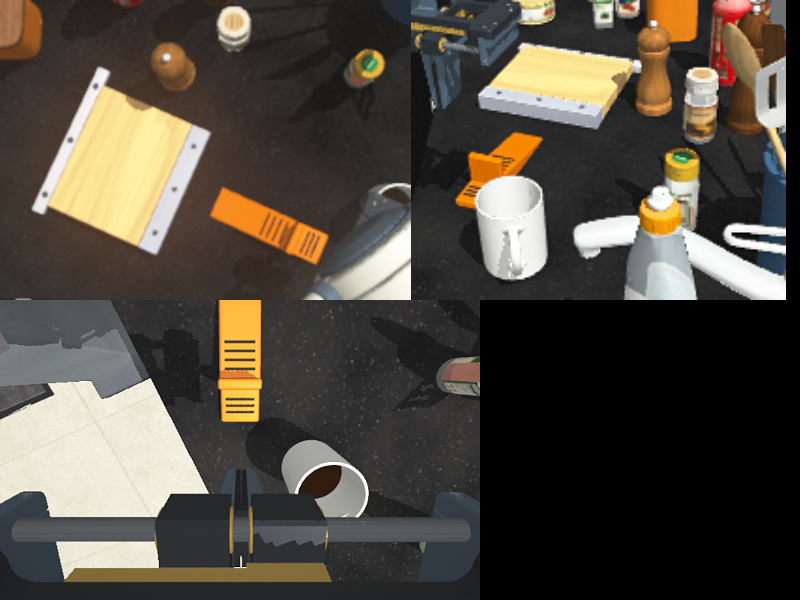

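The board lies flat against the rail. The wedge is flat, with its tail at u=-195, so its tip is at -20, about 48 mm in front of the bar. Nothing else has moved. I'll check the gap to the rail and squareness numerically.

```bash
python3 - <<'E'
from h import *
K,E=cam("top"); im=cv2.imread("pics/t9.png")[:,:,::-1].copy()
u=np.array([.395,.919,0]);v=np.array([.919,-.395,0]);o=np.array([.4689,-.1831,0])
def prof(vv,z,g):
    P=[]
    for a in g:
        p=o+u*a/1e3+v*vv/1e3; p[2]=z/1e3; q=K@(np.linalg.inv(E)@np.r_[p,1])[:3]; P.append(q[:2]/q[2])
    P=np.array(P,np.float32); return cv2.remap(im,P[None,:,0],P[None,:,1],cv2.INTER_LINEAR)[0].astype(float)
g=np.arange(180,260,.5); gb=np.arange(0,80,.5); R=[];B=[];Wd=[];V=np.arange(-85,70,5)
for vv in V:
    c=prof(vv,16,g); w=(c.max(1)-c.min(1)<45)&(c.min(1)>140); i=np.flatnonzero(w)
    R.append(g[i[-1]] if len(i) else np.nan); Wd.append(g[i[0]] if len(i) else np.nan)
    c=prof(vv,26,gb); i=np.flatnonzero(c[:,2]>110); B.append(gb[i[0]] if len(i) else np.nan)
print(R,Wd,B,sep="\n")
for n,a in(("railback",R),("railfront",Wd),("bar",B)):
    a=np.array(a);k=np.isfinite(a);k&=np.abs(a-np.nanmedian(a))<6;f=np.polyfit(V[k],a[k],1);print(n,f,np.polyval(f,0))
E
```

```text
[np.float64(229.0), np.float64(229.0), np.float64(228.5), np.float64(228.5), np.float64(229.5), np.float64(229.5), np.float64(229.5), np.float64(229.0), np.float64(229.0), np.float64(229.0), np.float64(229.0), np.float64(228.5), np.float64(229.0), np.float64(229.0), np.float64(229.5), np.float64(229.0), np.float64(229.0), np.float64(229.0), np.float64(229.0), np.float64(229.0), np.float64(229.0), np.float64(229.0), np.float64(229.0), np.float64(229.5), np.float64(229.0), np.float64(229.0), np.float64(229.0), np.float64(229.0), np.float64(229.0), np.float64(229.0), np.float64(229.0)]
[np.float64(210.5), np.float64(210.5), np.float64(210.5), np.float64(210.0), np.float64(210.5), np.float64(210.5), np.float64(210.5), np.float64(210.0), np.float64(210.5), np.float64(210.5), np.float64(211.0), np.float64(211.0), np.float64(210.5), np.float64(210.5), np.float64(210.5), np.float64(210.5), np.float64(211.0), np.float64(211.0), np.float64(211.0), np.float64(211.0), np.float64(211.0), np.float64(211.0), np.float64(211.5), np.float64(211.0), np.float64(211.5), np.float64(211.5), np.float64(211.0), np.float64(211.0), np.float64(211.0), np.float64(211.0), np.float64(211.0)]
[np.float64(28.0), np.float64(28.0), np.float64(27.5), np.float64(27.5), np.float64(28.0), np.float64(27.5), np.float64(27.5), np.float64(27.5), np.float64(28.0), np.float64(28.0), np.float64(28.0), np.float64(28.0), np.float64(27.5), np.float64(28.0), np.float64(28.0), np.float64(28.0), np.float64(28.0), np.float64(28.0), np.float64(28.5), np.float64(28.0), np.float64(28.0), np.float64(28.0), np.float64(28.5), np.float64(28.5), np.float64(28.5), np.float64(28.5), np.float64(28.5), np.float64(28.5), np.float64(28.5), np.float64(28.5), np.float64(28.5)]
railback [  0.0002 229.0347] 229.03467741935492
railfront [  0.0063 210.8536] 210.85362903225808
bar [ 0.0063 28.1278] 28.12782258064517
```

Rail front face is at u≈209 and the board's back edge at u≈208, so it is flush, and it is square within about 0.006 rad. Handing in.

```bash
python3 -c "
from cell import robot; print(robot.close_job())"
```

```text
the job is handed in; nothing more can be done
None
```

The job is handed in, with no verdict returned: the board lies flat about 1 mm from the rail and square to it, the wedge is flat about 48 mm in front of it, and the jar, mill and mug were not touched.

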